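Clamp the well plate and hold the four-channel pipette over it

ROBOT

A 6-joint arm with a two-finger parallel gripper is mounted at the origin on the work surface. World frame = base frame: x ahead of the robot, y to its left, z up, the work surface at z = 0. Lengths are in mm, angles in rad, forces in N, time in s.
With the tool pointing down it reaches from about 275 to 850 mm from the base axis. Payload 5.2 kg.
Tool frame: the origin (TCP) lies on the centre line of the jaws, within the pads' length; the fingertips stand 8 mm ahead of it and the grasp point (between the pads) lies 11 mm behind it; z points along the fingers, y is the line along which they close (so a half turn about z gives the same grasp; the last joint's range is limited). The gripper opens to 85 mm and grips with 20 to 120 N. Pads are 22 mm wide; open, the fingers measure 114 mm over their backs; the gripper's body (76 mm by 85 mm) begins 54 mm behind the grasp point. The pads swing forward as they close: fully open they stand 13 mm farther back than shut.
Start: joints at [-1.504, 0.259, 1.535, -0, 1.348, -0.203], TCP at [146.617, -530.102, 239.31] pointing down, gripper open.
Joint ranges: [-3.14, 3.14], [-0.91, 2.08], [0.19, 2.58], [-1.22, 4.36], [0.22, 2.71], [-3.12, 3.12]. Speed limits (rad/s): [2.57, 2.57, 3.14, 3.14, 3.14, 3.14].

INTERFACE

Orientations are given as a rotation vector (axis times angle).
In Python, from rig import env gives the robot as it stands.
- The arm moves only by the tool nudge_tcp, called after "Call:" as a command line: name --pt "numbers of a row" for each row, then --argument value for the rest. Schema: {"type":"object","properties":{"deltas":{"type":"array","items":{"type":"array","items":{"type":"number"},"minItems":5,"maxItems":5},"minItems":1,"maxItems":20},"only":{"type":"string"},"quiet":{"type":"boolean"},"lines":{"type":"string"}},"required":["deltas"],"additionalProperties":false}. deltas is a list of rows, 1 to 20 of them, each of 5 numbers: the finger opening in mm, then dx, dy, dz in mm, then a turn about the tool's z in rad; each row shifts and turns the commanded pose from where the row before left it, along the tool's axes as they then stand; what a row does not reach is not made up. A row lasts 1/12 s, in which the tool goes at most 41.7 mm and 0.125 rad, less where a joint would pass 70% of its speed; a pose out of reach is approached as far as the arm can. The fingers move at their own pace and stop on an object; the grip force is fixed at half the most. Time passes only in rows, so rows that do not move let the fingers close. The tool returns the time, the measured TCP pose, the force, the opening and the grip force at its end. only (a regular expression) keeps the lines of the reply that match it, lines (a string "A,B") keeps lines A to B, and quiet returns only ok. Input that does not fit is refused with a message, and nothing moves.
- env.observe(): the state, without advancing time (a new reading comes with each control period).
- env.snapshot(name): name is "scene" or "top"; returns the picture (400x640x3 uint8, red, green, blue); there is no depth.
- env.calibration(name): a dict with "fx", "fy", "cx", "cy" (pixels), "k1" (the pictures are not rectified: a ray, as slopes to the right and down, at radius r is drawn at 1 + k1 r^2 times it, then the intrinsics apply), "camera_from_world" (4x4, takes a point from world to camera coordinates). Camera axes: x right, y down, z forward; pixel columns grow to the right and rows downward; lengths in mm; the calibration is good to about 2 mm. A picture is of the moment at which its call begins. calibration takes no time and is no camera call.
- env.job_done(): hands the job in; it is judged then, once.
The state is a dict: "time_s": time; "qpos": joint angles; "joint_vel": joint speeds; "tau": joint torques, N m; "tool_pos": TCP position; "eef_rot": TCP orientation; "ft_force": force on the tool from outside, world axes, zero at the start; "wrist_torque": the same for the moment, N m; "width": finger opening in mm; "grasp_force": force on a finger pad.
Only numpy, scipy, OpenCV 4.12 (cv2) and the standard library are available. Lean on these libraries where they do the work, as an engineer would, in place of code of your own. Each camera call takes 0.05 s, during which the arm holds its last target. There are 200 camera calls.

TASK

On the plate shaker, slide the loose clamp jaw up until it holds the 24-well plate home against the fixed end stop, and lock it by turning its wing knob clockwise as far as it goes. Then take the four-channel pipette out of its stand, carry it over the tube rack, and finish while holding it still and upright with its four tips less than a centimetre above the end row of four wells farthest from the clamp, one tip over the middle of each well. Never touch the plate with the pipette, and leave the tube rack, tip box and bottle where they are.

Things in the scene. Friction and masses are not known exactly. Their poses are not given: they have to be found in the camera images.
- shaker: Plate shaker fixed to the bench, 200 (x) x 270 (y) x 58 mm, white, blue panel at its front (-x); origin: centre of underside. On its flat black platform, 58 mm above the bench, the plate lies between two side guides (89 mm apart, 8 mm high, along the shaker's y), with a fixed end stop at the -y end and the sliding clamp jaw at the +y end
- stop_face (a point): Middle of the foot of the fixed aluminium end stop's face that the plate is to rest against, at (0, -0.078, 0.058) in the shaker's frame; axes as the shaker's. The stop is 100 mm long along x and 14 mm high
- clamp_jaw (a joint): Position of the sliding jaw in m: 0 = fully back, growing as it moves towards the shaker's -y, to the plate; travel ends at 0.050. With the plate home the jaw meets it at 0.040. Starts between 0 and 0.020. Slides with 1 to 2 N while the knob is slack (below 0.8 rad); holds against some 20 N when it is tight
- jaw_face (a point): Middle of the jaw's face that meets the plate, 10 mm above the platform; axes as the shaker's. The jaw is an aluminium block 78 (x) x 40 (y) x 16 mm (22 mm at its front edge). The knob's axis is 20 mm behind this face (+y): at y = 0.1098 minus the jaw's joint value in the shaker's frame, x = 0
- clamp_knob (a joint): Angle of the wing knob in rad: 0 = slack, growing clockwise seen from above, to a stop at 1.45 (locked). Starts between 0 and 0.3. Light to turn (0.1 N m), stays where it is left. At 0 the wing lies along the shaker's x
- knob_grip (a point): Grip point on the axis of the black wing knob on the jaw, mid-height of the wing, 102 mm above the bench. The wing is a bar 52 mm along this point's x, 13 mm thick along y, 22 mm high (11 mm above and below this point); under it only hub and jaw. The axes turn with the knob. Holding the knob one can slide the jaw up to the plate and then turn the knob in the same grip
- plate: White 24-well plate lying loose on the platform, 85.5 (x) x 127.8 (y) x 22 mm, about 100 g; origin: centre of underside; axes as the shaker's (to 1 degree). Square wells 16 x 16 mm, 15 mm deep, 18 mm apart: 4 along x, 6 rows along y. Starts 3 to 15 mm short of the end stop; home, its origin is at y = -0.0141 in the shaker's frame
- well_row (a point): Centre of the target row: the end row of four wells, nearest the end stop and farthest from the clamp; at rim height, (0, -0.045, 0.022) in the plate's frame, axes as the plate's. Its wells lie at x = -27, -9, 9 and 27 mm. With the plate home this point is at (0, -0.0591, 0.080) in the shaker's frame
- stand: Pipette stand fixed to the bench; origin on the bench under the hanging pipette. White base 170 x 130 x 10 mm, steel post at x = +0.075 (cap top 182 mm high), grey fork of two prongs from the post towards -x, ending at x = -0.027: gap 29 mm, each 10 mm wide, tops 170 mm above the bench, lips at the open ends 4 mm higher
- pipette: Four-channel pipette, about 180 g, hanging upright by its collar; origin: centre of the row of tip ends, 20 mm above the bench as it hangs; z up. Tips at y = -27, -9, 9, 27 mm, 36 mm long; manifold 22 (x) x 78 (y) mm at z 40 to 83; shaft 21 mm across; collar 45 mm across at z 150 to 155; plunger top at z 253. A half turn about z makes no difference to the job
- pipette_grip (a point): Point on the pipette's axis where to grip the handle, 208 mm above the tip ends; axes as the pipette's. Handle 32 (x) x 30 (y) mm, z 155 to 238 in the pipette's frame; finger rest sticking out to x = +43 mm at z 227 to 233. Grip across y. To take it out, lift it 5 to 25 mm over the lips and draw it 80 mm towards the stand's -x before raising it (the manifold is wider than the fork)
- tube_rack: Bystander between shaker and stand: rack 230 (x) x 56 (y) mm with capped tubes, 83 mm high, loose; origin: centre of underside
- tip_box: Bystander: closed box of pipette tips, 86 x 124 x 67 mm, loose; origin: centre of underside
- reagent_bottle: Bystander: capped amber bottle, 64 mm across, 130 mm high, loose; origin: centre of underside
Not all that is in view belongs to the job. Several things have the shape of the plate; the one meant has the colours described above.

How it is judged (in metres and radians):
On the way, in this order (a step that is already met when the one before it is completed fails the run):
1. the plate is clamped home: within 2.5 mm of the end stop, the jaw up against it (within 2.5 mm) and the knob turned tight (y of plate in the frame of shaker below -0.0116 m and y of jaw_face in the frame of plate below 0.0664 m and value of joint clamp_knob above 1.1 rad), for 0.2 s.
2. the pipette is lifted clear of its stand (horizontal distance between pipette and stand above 0.07 m and height (world z) of pipette above 0.024 m and contact force between pipette and the fingers above 1 N), for 0.2 s.
At the end, for the whole second after the job is handed in: Plate within 2.5 mm of the end stop, jaw within 2.5 mm of it, knob past 1.1 rad; pipette held still by the fingers alone, within 5 degrees of upright, tips 0.5 to 12 mm above the rims, tip row within 5 mm and 5 degrees of the far end well row; bystanders within 20 mm of their start (all of step 1 and horizontal distance between pipette and well_row below 0.005 m and angle between the y axis of pipette and the x axis of plate, either way round below 0.09 rad and z of pipette in the frame of well_row between 0.0005 and 0.012 m and angle between pipette's own z axis and vertical below 0.09 rad and linear speed of pipette below 0.02 m/s and contact force between pipette and the fingers above 1 N and contact force between pipette and plate below 0.1 N and contact force between pipette and shaker below 0.1 N and contact force between pipette and stand below 0.1 N and contact force between pipette and tube_rack below 0.1 N and distance of each of tube_rack, tip_box, reagent_bottle from where it was at the start of the episode below 0.02 m); the arm keeps its last pose, push and grip.
It fails at once if the pipette touches the plate (contact force between pipette and plate above 0.3 N).
It fails at once if the tube rack, tip box or bottle is pushed away or knocked over (distance of any of tube_rack, tip_box, reagent_bottle from where it was at the start of the episode above 0.02 m or angle between reagent_bottle's own z axis and vertical above 0.4 rad).
It fails at once if the pipette is dropped or tipped over (angle between pipette's own z axis and vertical above 0.6 rad).
It also fails if it takes over 59 s, if anything falls off the work surface, if the arm or the gripper's body presses on something with over 40 N, if the wrist force passes 120 N, or if a joint passes its speed limit or range.

## Working session

There is one attempt and no reset: what is moved stays moved. The work goes in short steps, Python scripts to look and compute and a tool call to move; the robot and the scene stay as the last step left them, time stands still between calls to the robot, and variables do not carry over. Pictures are saved under pics/ and viewed, at most 10 in all, crops included, and the job is handed in when it is done.

```bash
ls; mkdir -p pics
```

Create h.py:
```python
import numpy as np, cv2, sys
from rig import env
from scipy.spatial.transform import Rotation as R
def ray(cal,px):
    K=np.array([[cal['fx'],0,cal['cx']],[0,cal['fy'],cal['cy']],[0,0,1.]])
    d=(np.array(px,float)-[cal['cx'],cal['cy']])/[cal['fx'],cal['fy']]
    u=d.copy()
    for _ in range(30): u=d/(1+cal['k1']*(u@u))
    T=np.array(cal['camera_from_world']); Rm=T[:3,:3]
    return -Rm.T@T[:3,3], Rm.T@np.r_[u,1]
def onz(cal,px,z):
    o,v=ray(cal,px); return o+v*(z-o[2])/v[2]
def proj(cal,p):
    T=np.array(cal['camera_from_world']); c=T[:3,:3]@np.array(p,float)+T[:3,3]
    u=c[:2]/c[2]; u=u*(1+cal['k1']*(u@u)); return u*[cal['fx'],cal['fy']]+[cal['cx'],cal['cy']]
```

Run:
```python
from h import *
for n in("scene","top"):
    im=env.snapshot(n); cv2.imwrite(f"pics/{n}0.png",im[:,:,::-1])
    c=env.calibration(n); T=np.array(c['camera_from_world']); print(n,c['fx'],c['cx'],c['cy'],c['k1'],(-T[:3,:3].T@T[:3,3]).round(),T[2,:3].round(2))
print(env.observe())
```

```text
pics
scene 404.9243386554774 321.0934743602097 198.82934602449578 -0.07259922576249116 [1449.   13.  829.] [-0.78 -0.02 -0.63]
top 434.35668076911213 318.4728197869785 199.6119643706568 -0.08428976847881292 [ 478.   11. 1244.] [ 0.14 -0.   -0.99]
{'time_s': 0.1, 'qpos': array([-1.50381025e+00,  2.59269098e-01,  1.53596153e+00, -8.27910537e-06,
        1.34799885e+00, -2.02794954e-01]), 'joint_vel': array([ 8.76296811e-04, -2.68152179e-04, -4.07676997e-03,  6.79182620e-04,
        6.60726636e-05,  3.38026173e-04]), 'tau': array([ 2.68494819e-03, -4.46964741e+01, -2.91246468e+01, -2.24499890e-04,
        6.35084885e-03,  2.61556016e-05]), 'tool_pos': array([ 146.57770778, -529.63687952,  238.56322603]), 'eef_rot': array([-3.11143547e+00, -4.22270268e-01, -1.61719530e-04]), 'ft_force': array([ 0.01204127, -0.86348815, -0.17896922]), 'wrist_torque': array([0.0023217 , 0.00487055, 0.03184784]), 'grasp_force': 0.0, 'width': 85.18175128291573}
```

View pics/top0.png

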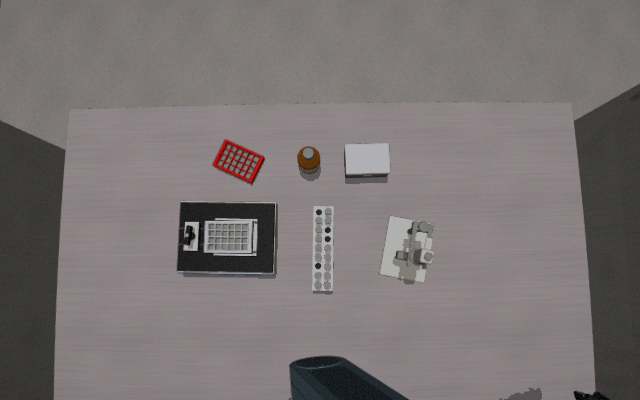

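View pics/scene0.png

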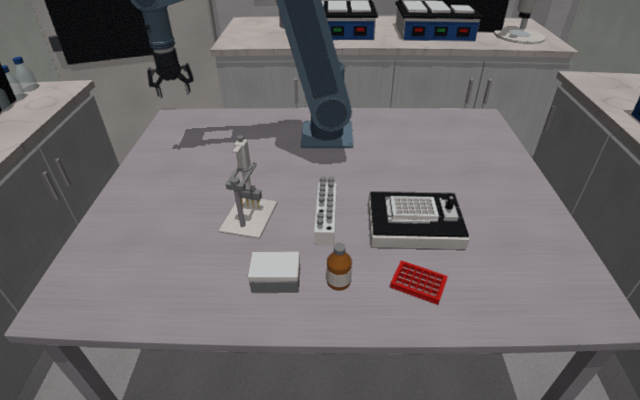

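The top view shows the shaker at about (227,238) with its clamp knob at (189,237), the tube rack at (322,249) and the stand at (408,249). The tip box is at (367,160), the bottle at (308,158), and a red decoy plate at (239,161). Next I'll measure the parts and zoom in.

Run:
```python
from h import *
t=cv2.imread("pics/top0.png"); s=cv2.imread("pics/scene0.png")
ct=env.calibration("top"); cs=env.calibration("scene")
g=t.max(2)
m=np.zeros(g.shape,np.uint8); m[195:282,170:285]=(g[195:282,170:285]<50)*255
m=cv2.morphologyEx(m,cv2.MORPH_CLOSE,np.ones((3,3)))
c=max(cv2.findContours(m,0,2)[0],key=cv2.contourArea)
P=np.array([onz(ct,p[0],58)[:2] for p in c],np.float32)
print("platform",cv2.minAreaRect(P))
A=cv2.resize(t[195:282,170:285],None,fx=6.5,fy=6.5,interpolation=cv2.INTER_CUBIC)
cv2.imwrite("pics/a.png",A)
B=cv2.resize(t[205:295,370:445],None,fx=5,fy=5,interpolation=cv2.INTER_CUBIC)
C=cv2.resize(s[130:240,215:285],None,fx=5,fy=5,interpolation=cv2.INTER_CUBIC)
W=np.zeros((550,740,3),np.uint8); W[:450,:375]=B; W[:550,385:735]=C
cv2.imwrite("pics/b.png",W)
m2=np.zeros(g.shape,np.uint8); r=t[205:295,370:445].min(2)
hsv=cv2.cvtColor(t,cv2.COLOR_BGR2HSV)
print(t[225,395],t[215,375],t[278,415])
```

```text
platform ((547.9539794921875, 263.9810791015625), (261.9661865234375, 185.777099609375), 88.46338653564453)
[177 176 175] [133 132 141] [161 165 166]
```

View pics/a.png

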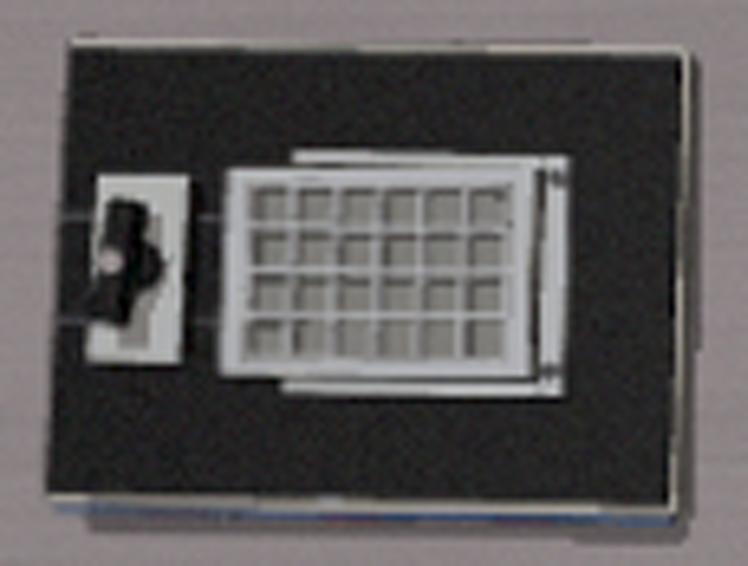

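View pics/b.png

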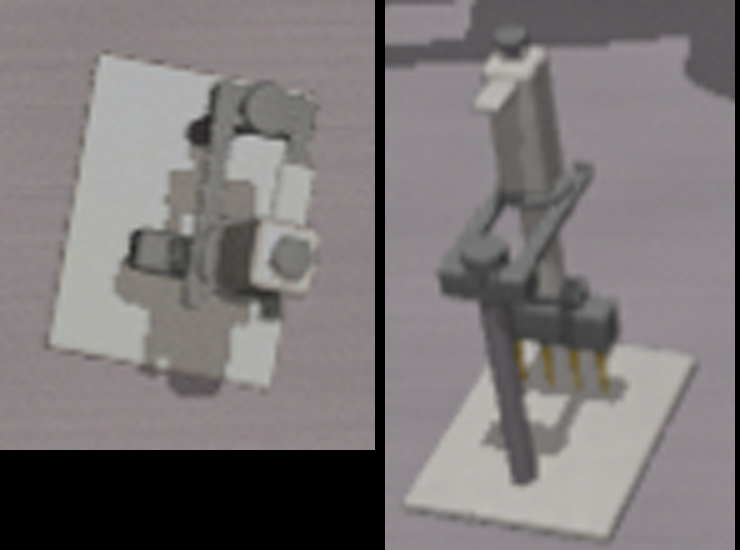

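Crop a shows the jaw with its wing knob (ends near (125,205) and (108,320), centre cap at (111,262)). The plate is short of the end stop, whose strip is at x≈555. Crop b shows the stand base corners, the post cap at (268,105) and the plunger top at (291,257). The finger rest points towards the post.

Run:
```python
from h import *
ct=env.calibration("top"); cs=env.calibration("scene")
a=lambda p:(np.array(p)+.5)/6.5-.5+[170,195]
b=lambda p:(np.array(p)+.5)/5-.5+[370,205]
d=lambda p:(np.array(p)-[385,0]+.5)/5-.5+[215,130]
C=np.array([onz(ct,a(p),58)[:2] for p in [(70,38),(692,46),(675,514),(47,498)]])
print("shaker corners",C.round(1).tolist(),C.mean(0), [np.linalg.norm(C[i]-C[(i+1)%4]).round(1) for i in range(4)])
ang=lambda v:np.degrees(np.arctan2(v[1],v[0])).round(2)
print("yaw", ang(C[0]-C[3]),ang(C[1]-C[2]),ang(C[0]-C[1])-90,ang(C[3]-C[2])-90)
print("knob wing",[onz(ct,a(p),113)[:2].round(1).tolist() for p in [(127,205),(111,262),(106,320)]])
print("jaw corners z74/80",[onz(ct,a(p),z)[:2].round(1).tolist() for p,z in [((98,175),74),((190,177),80),((182,362),80),((86,360),74)]])
print("plate corners z80",[onz(ct,a(p),80)[:2].round(1).tolist() for p in [(228,168),(530,172),(533,378),(220,374)]])
print("stop far edge z72",[onz(ct,a(p),72)[:2].round(1).tolist() for p in [(568,156),(565,396)]])
S=np.array([onz(ct,b(p),10)[:2] for p in [(102,55),(312,92),(270,385),(50,345)]])
print("stand",S.round(1).tolist(),S.mean(0).round(1),[np.linalg.norm(S[i]-S[(i+1)%4]).round(1) for i in range(4)],[ang(S[0]-S[3]),ang(S[1]-S[2]),ang(S[0]-S[1])-90,ang(S[3]-S[2])-90])
print("post cap",onz(ct,b((268,105)),182).round(1),"scene",onz(cs,d((485,247)),182).round(1))
print("plunger",onz(ct,b((291,257)),273).round(1),"scene",onz(cs,d((511,38)),273).round(1))
```

```text
shaker corners [[650.0, 392.8], [642.7, 125.8], [446.5, 133.4], [455.3, 397.6]] [548.62695889 262.40511616] [np.float64(267.1), np.float64(196.4), np.float64(264.4), np.float64(194.8)]
yaw -1.4 -2.2 -1.5699999999999932 -1.9200000000000017
knob wing [[573.5, 349.7], [550.5, 355.7], [527.2, 357.2]]
jaw corners z74/80 [[589.5, 374.1], [587.6, 333.3], [511.0, 335.1], [512.4, 377.2]]
plate corners z80 [[591.2, 317.4], [587.9, 191.0], [503.0, 189.4], [506.0, 319.1]]
stop far edge z72 [[595.1, 176.4], [495.6, 177.3]]
stand [[604.3, -195.3], [581.1, -315.6], [416.0, -284.0], [440.8, -160.2]] [ 510.5 -238.8] [np.float64(122.5), np.float64(168.1), np.float64(126.2), np.float64(167.2)] [np.float64(-12.13), np.float64(-10.83), np.float64(-10.939999999999998), np.float64(-11.349999999999994)]
post cap [ 560.6 -247.8  182. ] scene [ 558.  -246.9  182. ]
plunger [ 485.3 -232.9  273. ] scene [ 489.  -232.5  273. ]
```

Checks: the shaker is at (548.6, 262.4) with yaw −1.8°, and its outline measures 266×196 against the given 270×200. The knob is at about (550.5, 355.5), giving jaw ≈ 0.017 and knob ≈ 0.13 rad. The stand origin is about (487, −233) at yaw −11.3°, where the two views and the post position agree. I'll move to above the knob now.

Call:
nudge_tcp --pt "45 25 -29.9 0 0" --pt "45 25 -29.9 0 0" --pt "45 25 -29.9 0 0" --pt "45 25 -29.9 0 0" --pt "45 25 -29.9 0 0" --pt "45 25 -29.9 0 0" --pt "45 25 -29.9 0 0" --pt "45 25 -29.9 0 0" --pt "45 25 -29.9 0 0" --pt "45 25 -29.9 0 0" --pt "45 25 -29.9 0 0" --pt "45 25 -29.9 0 0" --pt "45 25 -29.9 0 0" --pt "45 25 -29.9 0 0" --pt "45 25 -29.9 0 0" --pt "45 25 -29.9 0 0" --pt "45 25 -29.9 0 0" --pt "45 25 -29.9 0 0" --pt "45 25 -29.9 0 0" --pt "45 25 -29.9 0 0"

```text
time_s: 1.77
tool_pos: [469.2, 181.7, 239.0]
eef_rot: [3.113, 0.423, -0.001]
ft_force: [0.1, -1.3, 1.1]
width: 44.8
grasp_force: 0.0
```

Call:
nudge_tcp --pt "45 25 -29.9 0 0" --pt "45 25 -29.9 0 0" --pt "45 25 -29.9 0 0" --pt "45 25 -29.9 0 0" --pt "45 25 -29.9 0 0" --pt "45 0 0 0 -0.125" --pt "45 0 0 0 -0.125" --pt "45 0 0 0 -0.125" --pt "45 0 0 0 -0.125" --pt "45 0 0 0 -0.125" --pt "45 0 0 0 -0.125" --pt "45 0 0 0 -0.125" --pt "45 0 0 0 -0.125" --pt "45 0 0 0 -0.125" --pt "45 0 0 0 -0.125" --pt "45 0 0 0 -0.125" --pt "45 0 0 0 -0.125" --pt "45 0 0 0 -0.125" --pt "45 0 0 0 -0.125" --pt "45 0 0 0 -0.125"

```text
time_s: 3.43
tool_pos: [549.5, 356.8, 238.6]
eef_rot: [-1.493, -2.763, 0.002]
ft_force: [1.1, 0.5, 0.6]
width: 45.1
grasp_force: 0.0
```

Call:
nudge_tcp --pt "45 0 0 0 -0.125" --pt "45 0 0 0 -0.125" --pt "45 0 0 0 -0.125" --pt "45 0 0 0 -0.125" --pt "45 0 0 0 -0.125" --pt "45 0 0 0 -0.125" --pt "45 0 0 0 -0.085" --pt "45 0 0 0 0"

```text
time_s: 4.1
tool_pos: [549.5, 356.8, 238.6]
eef_rot: [-0.249, -3.131, 0.001]
ft_force: [-0.0, -0.2, -0.3]
width: 44.7
grasp_force: 0.0
```

Run:
```python
from h import *
s=cv2.imread("pics/scene0.png"); cs=env.calibration("scene")
x0,y0,f=360,180,7
A=cv2.resize(s[y0:y0+75,x0:x0+112],None,fx=f,fy=f,interpolation=cv2.INTER_CUBIC)
for p in [(550.5,355.7,113),(573.5,349.7,113),(527.2,357.2,113),(549,356,74)]:
    q=(proj(cs,p)-[x0,y0]+.5)*f-.5; cv2.drawMarker(A,tuple(int(v) for v in q),(0,0,255),0,12,1); print(p,q.round())
cv2.imwrite("pics/c.png",A)
```

```text
(550.5, 355.7, 113) [634. 127.]
(573.5, 349.7, 113) [632. 163.]
(527.2, 357.2, 113) [624.  92.]
(549, 356, 74) [616. 198.]
```

View pics/c.png

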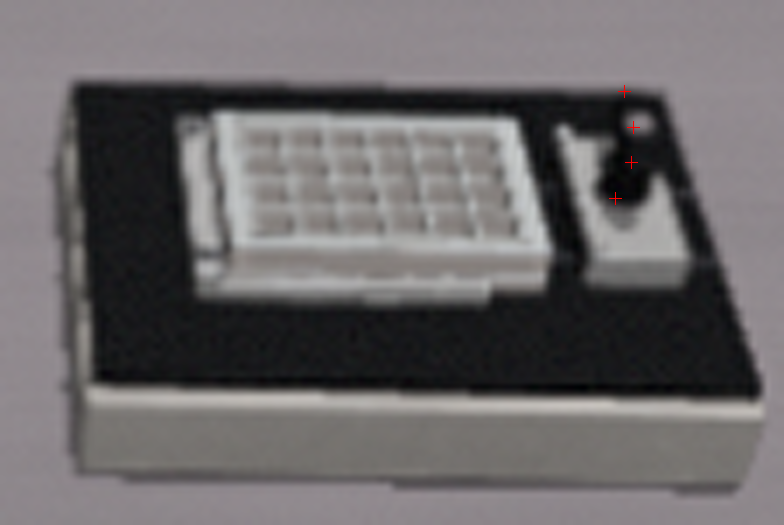

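The scene view agrees with the knob position: the cap is at (638,120) in the crop and the projection falls within about 1 source pixel of it. I'll descend and close on the wing.

Call:
nudge_tcp --pt "45 0 0 20 0" --pt "45 0 0 30 0" --pt "45 0 0 35 0" --pt "45 0 0 30 0" --pt "45 0 0 20 0" --pt "45 0 0 9.5 0" --pt "45 0 0 0 0" --pt "5 0 0 0 0" --pt "5 0 0 0 0" --pt "5 0 0 0 0" --pt "5 0 0 0 0" --pt "5 0 0 0 0" --pt "5 0 0 0 0" --pt "5 0 0 0 0"

```text
time_s: 5.27
tool_pos: [550.8, 357.5, 96.8]
eef_rot: [0.254, 3.128, 0.003]
ft_force: [-0.5, 0.1, 6.9]
width: 19.3
grasp_force: 59.3
```

Call:
nudge_tcp --pt "5 0 0 0 0" --pt "5 0 0 0 0"

```text
time_s: 5.43
tool_pos: [550.8, 357.4, 96.8]
eef_rot: [0.254, 3.128, 0.003]
ft_force: [-0.5, 0.2, 5.4]
width: 19.1
grasp_force: 59.3
```

Run:
```python
from h import *
s=env.snapshot("scene")[:,:,::-1]; t=env.snapshot("top")[:,:,::-1]
W=np.zeros((560,780,3),np.uint8)
A=cv2.resize(s[165:245,400:478],None,fx=7,fy=7,interpolation=cv2.INTER_CUBIC)[:560,:390]
A=cv2.resize(s[165:245,420:475],None,fx=7,fy=7,interpolation=cv2.INTER_CUBIC)
B=cv2.resize(t[205:285,165:220],None,fx=7,fy=7,interpolation=cv2.INTER_CUBIC)
W[:,:385]=A; W[:,390:775]=B
cv2.imwrite("pics/d.png",W); o=env.observe(); print(o['tool_pos'],o['width'],o['ft_force'],o['wrist_torque'],o['grasp_force'])
```

```text
[550.83072064 357.43851772  96.79238415] 19.411399260203197 [-1.1186736  -0.12964876  6.69483194] [-0.01364415  0.02771078 -0.06043112] 59.31091547012329
```

View pics/d.png

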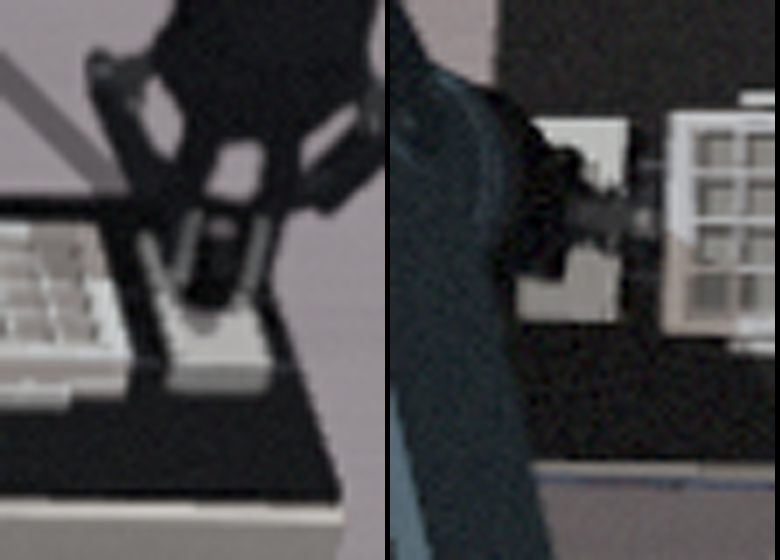

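The pads are closed around the knob, but the opening is 19 mm instead of 13 mm and the tool was pushed up 3 mm. The fingertips are probably squeezing the wider hub under the wing, so I'll open, raise about 7 mm and regrip.

Call:
nudge_tcp --pt "40 0 0 0 0" --pt "40 0 0 0 0" --pt "40 0 0 -3.5 0" --pt "40 0 0 -3.5 0" --pt "40 0 0 0 0" --pt "5 0 0 0 0" --pt "5 0 0 0 0" --pt "5 0 0 0 0" --pt "5 0 0 0 0" --pt "5 0 0 0 0" --pt "5 0 0 0 0" --pt "5 0 0 0 0"

```text
time_s: 6.53
tool_pos: [549.8, 357.0, 102.0]
eef_rot: [0.254, 3.131, 0.0]
ft_force: [-0.6, -1.0, 3.3]
width: 11.6
grasp_force: 60.9
```

Call:
nudge_tcp --pt "5 -0.3 -2 0 0" --pt "5 -0.3 -2 0 0" --pt "5 -0.3 -2 0 0" --pt "5 -0.3 -2 0 0" --pt "5 -0.3 -2 0 0" --pt "5 -0.3 -2 0 0" --pt "5 -0.3 -2 0 0" --pt "5 -0.3 -2 0 0" --pt "5 -0.3 -2 0 0" --pt "5 -0.3 -2 0 0"

```text
time_s: 7.37
tool_pos: [549.3, 336.7, 102.0]
eef_rot: [-0.254, -3.131, -0.001]
ft_force: [-2.9, 2.5, 5.4]
width: 11.5
grasp_force: 61.3
```

Call:
nudge_tcp --pt "5 -0.1 -1 0 0" --pt "5 -0.1 -1 0 0" --pt "5 -0.1 -1 0 0" --pt "5 0 0 0 0"

```text
time_s: 7.7
tool_pos: [549.3, 335.8, 102.0]
eef_rot: [0.254, 3.131, 0.006]
ft_force: [-1.5, 8.1, 3.1]
width: 11.9
grasp_force: 61.0
```

Call:
nudge_tcp --pt "5 0 -1 0 0" --pt "5 0 -1 0 0" --pt "5 0 0 0 0"

```text
time_s: 7.95
tool_pos: [549.2, 335.6, 102.0]
eef_rot: [0.254, 3.13, 0.011]
ft_force: [-0.6, 14.6, 0.3]
width: 11.7
grasp_force: 60.7
```

Run:
```python
from h import *
t=env.snapshot("top")[:,:,::-1]; o=env.observe(); print(o['tool_pos'],o['ft_force'])
cv2.imwrite("pics/e.png",cv2.resize(t[205:275,180:270],None,fx=8,fy=8,interpolation=cv2.INTER_CUBIC))
```

```text
[549.20413805 335.58818766 102.01950567] [-1.04222074 14.94426457 -0.25920596]
```

View pics/e.png

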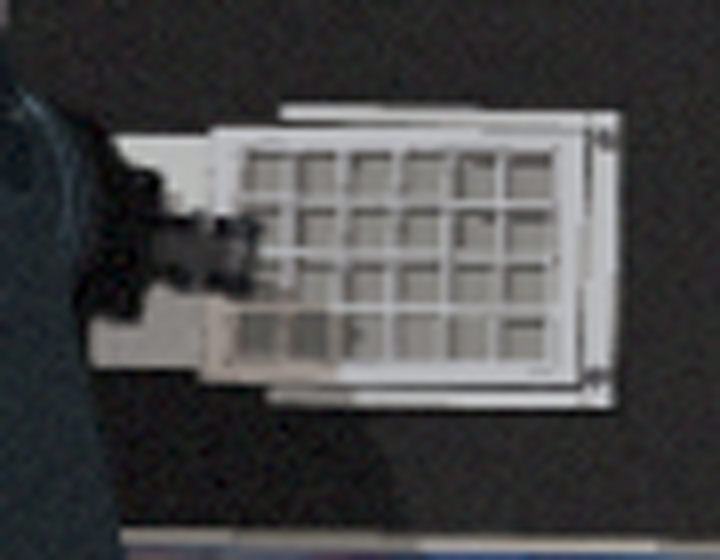

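The plate now sits against the end stop, and the jaw touches its +y edge. Force rose 6.5 N for 0.2 mm of motion, so it is home. Next I turn the knob clockwise.

Call:
nudge_tcp --pt "5 0 0 0 0.1" --pt "5 0 0 0 0.1" --pt "5 0 0 0 0.1" --pt "5 0 0 0 0.1" --pt "5 0 0 0 0.1" --pt "5 0 0 0 0.1" --pt "5 0 0 0 0.1" --pt "5 0 0 0 0.1" --pt "5 0 0 0 0.1" --pt "5 0 0 0 0.1" --pt "5 0 0 0 0.1" --pt "5 0 0 0 0.1" --pt "5 0 0 0 0"

```text
time_s: 9.08
tool_pos: [549.4, 335.8, 102.1]
eef_rot: [-1.982, -2.434, -0.011]
ft_force: [-0.6, 15.7, 0.1]
width: 11.7
grasp_force: 60.7
```

```bash
python3 -c "
from rig import env;print(env.observe()['wrist_torque'])"
```

```text
[ 2.53799081  0.09602315 -0.02709372]
```

Call:
nudge_tcp --pt "5 0 0 0 0.05" --pt "5 0 0 0 0.05" --pt "5 0 0 0 0.05" --pt "5 0 0 0 0.05" --pt "5 0 0 0 0"

```text
time_s: 9.5
tool_pos: [549.4, 335.8, 102.2]
eef_rot: [-2.209, -2.23, -0.01]
ft_force: [-0.5, 14.4, 1.1]
width: 11.3
grasp_force: 71.7
```

```bash
python3 -c "
from rig import env;print(env.observe()['wrist_torque'])"
```

```text
[2.52213621 0.10455069 1.33461283]
```

Wrist torque rose to 1.3 N·m, so the knob is at its stop. I'll release, rise and go to the stand.

Call:
nudge_tcp --pt "5 3 0 0 0" --pt "45 0 0 0 0" --pt "45 0 0 0 0" --pt "45 0 0 0 0" --pt "45 0 0 0 0" --pt "45 0 0 -10 0" --pt "60 0 0 -30 0" --pt "85 0 0 -40 0" --pt "85 0 0 -40 0" --pt "85 0 0 -40 0" --pt "85 0 0 -40 0" --pt "85 0 0 -10 0" --pt "85 0 0 0 0"

```text
time_s: 10.58
tool_pos: [550.7, 335.0, 318.0]
eef_rot: [2.209, 2.228, 0.014]
ft_force: [0.4, -0.5, 0.1]
width: 85.1
grasp_force: 0.0
```

Run:
```python
from h import *
t=env.snapshot("top")[:,:,::-1]; s=env.snapshot("scene")[:,:,::-1]
cv2.imwrite("pics/t1.png",t);cv2.imwrite("pics/s1.png",s)
```

Call:
nudge_tcp --pt "85 -25 -3 0 -0.0" --pt "85 -38 -4.5 0 0" --pt "85 -38 -4.5 0 0" --pt "85 -38 -4.5 0 0" --pt "85 -38 -4.5 0 0" --pt "85 -38 -4.5 0 0" --pt "85 -38 -4.5 0 0" --pt "85 -38 -4.5 0 0" --pt "85 -38 -4.5 0 0" --pt "85 -38 -4.5 0 0" --pt "85 -38 -4.5 0 0" --pt "85 -38 -4.5 0 0" --pt "85 -38 -4.5 0 0" --pt "85 -38 -4.5 0 0" --pt "85 -38 -4.5 0 0" --pt "85 -14 -2 0 0"

```text
time_s: 12.02
tool_pos: [484.2, -241.1, 309.0]
eef_rot: [-2.213, -2.224, 0.004]
ft_force: [0.1, 0.7, 0.8]
width: 85.4
grasp_force: 0.0
```

Call:
nudge_tcp --pt "85 0 0 0 -0.12" --pt "85 0 0 0 -0.12" --pt "85 0 0 0 -0.12" --pt "85 0 0 0 -0.12" --pt "85 0 0 0 -0.12" --pt "85 0 0 0 -0.12" --pt "85 0 0 0 -0.12" --pt "85 0 0 0 -0.12" --pt "85 0 0 0 -0.12" --pt "85 0 0 0 -0.12" --pt "85 0 0 0 -0.12" --pt "85 0 0 0 -0.045" --pt "85 0 0 0 0"

```text
time_s: 13.1
tool_pos: [485.4, -235.9, 309.8]
eef_rot: [-0.306, -3.123, -0.004]
ft_force: [-0.5, -0.6, -0.2]
width: 85.2
grasp_force: 0.0
```

Call:
nudge_tcp --pt "85 -0.9 2.7 10 0" --pt "85 0 0 20 0" --pt "85 0 0 20 0" --pt "85 0 0 20 0" --pt "85 0 0 15 0" --pt "85 0 0 6 0" --pt "85 0 0 0 0" --pt "10 0 0 0 0" --pt "10 0 0 0 0" --pt "10 0 0 0 0" --pt "10 0 0 0 0" --pt "10 0 0 0 0" --pt "10 0 0 0 0" --pt "10 0 0 0 0" --pt "10 0 0 0 0" --pt "10 0 0 0 0" --pt "10 0 0 0 0"

```text
time_s: 14.52
tool_pos: [487.9, -234.8, 221.8]
eef_rot: [0.309, 3.125, -0.002]
ft_force: [-0.6, -1.5, 6.4]
width: 29.1
grasp_force: 59.6
```

Call:
nudge_tcp --pt "10 0 0 -3 0" --pt "10 0 0 -5 0" --pt "10 0 0 -6 0" --pt "10 0 0 -4 0" --pt "10 0 0 0 0" --pt "10 0 0 0 0"

```text
time_s: 15.02
tool_pos: [487.7, -234.4, 239.1]
eef_rot: [0.309, 3.126, -0.0]
ft_force: [-0.1, -0.5, -2.1]
width: 29.6
grasp_force: 59.1
```

Run:
```python
from h import *
t=env.snapshot("top")[:,:,::-1]; s=env.snapshot("scene")[:,:,::-1]
cv2.imwrite("pics/t2.png",t);cv2.imwrite("pics/s2.png",s)
W=np.zeros((560,780,3),np.uint8)
W[:,:385]=cv2.resize(s[135:215,220:275],None,fx=7,fy=7,interpolation=cv2.INTER_CUBIC)
cv2.imwrite("pics/f.png",W[:,:385])
```

```text
(no output)
```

View pics/f.png

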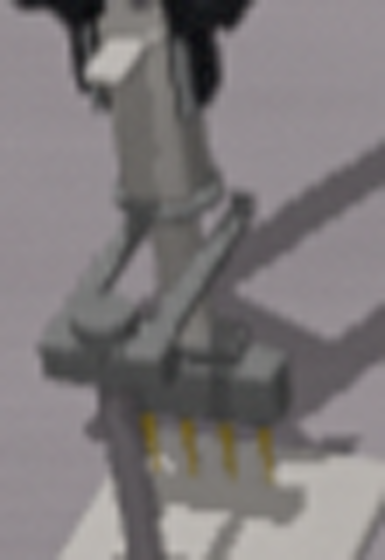

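The collar is clear of the fork and the pipette hangs straight, with a load of about 2 N. I'll draw it out along the stand's −x, then raise it.

Call:
nudge_tcp --pt "10 5 0 0 0" --pt "10 10 0 0 0" --pt "10 15 0 0 0" --pt "10 15 0 0 0" --pt "10 15 0 0 0" --pt "10 15 0 0 0" --pt "10 15 0 0 0" --pt "10 10 0 0 0" --pt "10 0 0 0 0" --pt "10 0 0 0 0" --pt "10 0 0 0 0" --pt "10 0 0 0 0" --pt "10 0 0 -10 0" --pt "10 0 0 -20 0" --pt "10 0 0 -30 0" --pt "10 0 0 -30 0" --pt "10 0 0 -20 0" --pt "10 0 0 -5 0" --pt "10 0 0 0 0"

```text
time_s: 16.7
tool_pos: [390.3, -215.4, 355.5]
eef_rot: [0.308, 3.123, -0.004]
ft_force: [0.1, 0.7, -1.6]
width: 29.3
grasp_force: 59.5
```

Call:
nudge_tcp --pt "10 0 0 0 0.06" --pt "10 0 0 0 0.115" --pt "10 0 0 0 0.115" --pt "10 0 0 0 0.115" --pt "10 0 0 0 0.115" --pt "10 0 0 0 0.115" --pt "10 0 0 0 0.115" --pt "10 0 0 0 0.115" --pt "10 0 0 0 0.115" --pt "10 0 0 0 0.115" --pt "10 0 0 0 0.115" --pt "10 0 0 0 0.115" --pt "10 0 0 0 0.08" --pt "10 0 0 0 0" --pt "10 0 0 0 0"

```text
time_s: 17.95
tool_pos: [389.1, -214.4, 352.3]
eef_rot: [-2.251, -2.188, 0.0]
ft_force: [-0.9, 0.2, -2.1]
width: 29.5
grasp_force: 59.4
```

Call:
nudge_tcp --pt "10 12 4 0 0" --pt "10 24 8 0 0" --pt "10 30 10 0 0" --pt "10 30 10 0 0" --pt "10 30 10 0 0" --pt "10 30 10 0 0" --pt "10 30 10 0 0" --pt "10 30 10 0 0" --pt "10 30 10 0 0" --pt "10 30 10 0 0" --pt "10 30 10 0 0" --pt "10 30 10 0 0" --pt "10 30 10 0 0" --pt "10 30 10 0 0" --pt "10 20 7 0 0" --pt "10 10 3 0 0" --pt "10 0 0 0 0"

```text
time_s: 19.37
tool_pos: [544.6, 208.5, 352.4]
eef_rot: [-2.25, -2.191, 0.002]
ft_force: [-1.4, -0.9, -2.3]
width: 29.3
grasp_force: 59.5
```

Run:
```python
from h import *
t=cv2.imread("pics/t1.png"); ct=env.calibration("top")
cv2.imwrite("pics/g.png",cv2.resize(t[210:270,190:265],None,fx=10,fy=10,interpolation=cv2.INTER_CUBIC))
```

```text
(no output)
```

View pics/g.png

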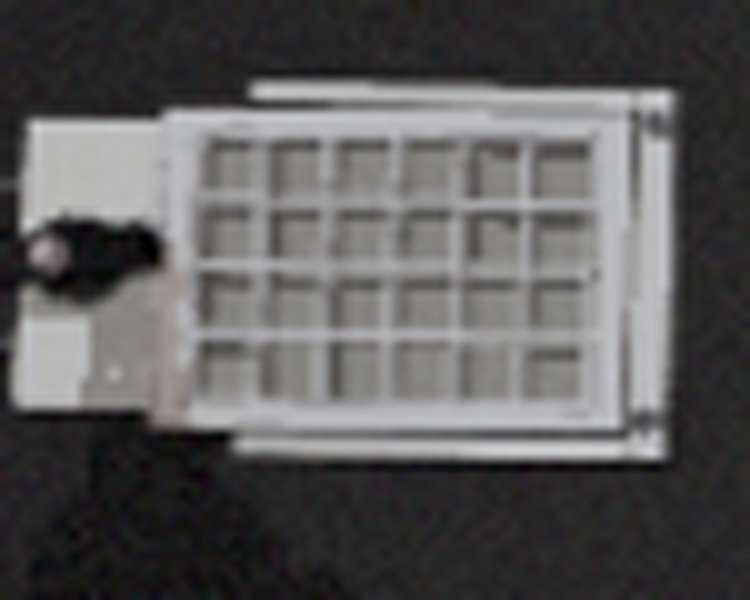

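The view shows the jaw against the plate, the wing turned along the shaker's y (locked), and the far end row at crop columns of about 563–555. I'll measure that row.

Run:
```python
from h import *
ct=env.calibration("top"); cs=env.calibration("scene")
g=lambda p:(np.array(p)+.5)/10-.5+[190,210]
P=np.array([onz(ct,g(p),80)[:2] for p in [(563,169),(563,237),(558,303),(554,373)]])
print(P.round(1).tolist(),P.mean(0)); d=P[0]-P[3]; print(np.degrees(np.arctan2(d[1],d[0])),np.linalg.norm(d))
F=np.array([onz(ct,g(p),80)[:2] for p in [(167,112),(632,116),(628,430),(160,425)]])
print("plate",F.round(1).tolist(),F.mean(0),np.linalg.norm(F[0]-F[1]),np.linalg.norm(F[1]-F[2]))
k=np.array([onz(ct,g(p),113)[:2] for p in [(48,250)]]); print("knob",k)
```

```text
[[573.5, 205.2], [555.2, 205.0], [537.5, 206.3], [518.8, 207.2]] [546.24979448 205.92590884]
-2.1583220366192037 54.691903023730355
plate [[590.3, 313.0], [587.5, 186.6], [503.4, 187.3], [506.1, 313.4]] [546.82609391 250.06251588] 126.41174234809743 84.11531713654045
knob [[551.16134314 335.28763907]]
```

Call:
nudge_tcp --pt "10 0 0 10 0" --pt "10 0 0 15 0" --pt "10 0 0 15 0" --pt "10 0 0 6 0" --pt "10 0 0 0 0" --pt "10 0 0 0 0"

```text
time_s: 19.87
tool_pos: [544.4, 205.5, 307.8]
eef_rot: [-2.257, -2.186, 0.001]
ft_force: [0.3, -0.5, -1.5]
width: 29.2
grasp_force: 59.4
```

Run:
```python
from h import *
s=env.snapshot("scene")[:,:,::-1]; cv2.imwrite("pics/s3.png",s); print(env.observe()['tool_pos'])
hsv=cv2.cvtColor(np.ascontiguousarray(s),cv2.COLOR_BGR2HSV)
m=((hsv[:,:,1]>110)&(hsv[:,:,0]>15)&(hsv[:,:,0]<35)).astype(np.uint8)
m[:, :360]=0; m[:,480:]=0; m[250:]=0
n,l,st,c=cv2.connectedComponentsWithStats(m)
print([ (st[i].tolist(),c[i].round(1).tolist()) for i in range(1,n)])
cv2.imwrite("pics/h.png",cv2.resize(s[150:240,370:470],None,fx=6.6,fy=6.6,interpolation=cv2.INTER_CUBIC))
```

```text
[544.81437951 205.81391448 308.50895898]
[([460, 33, 1, 1, 1], [460.0, 33.0]), ([398, 195, 3, 6, 12], [399.3, 197.1])]
```

View pics/h.png

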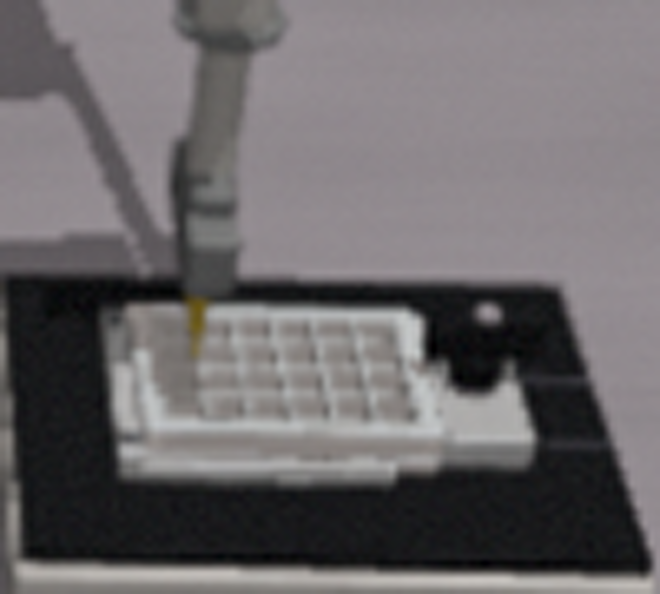

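The view shows the pipette above the end row with its near tip ending at about crop (197,356). I'll turn that pixel into y and z in the plane of the near tip.

Run:
```python
from h import *
cs=env.calibration("scene"); s=cv2.imread("pics/s3.png")
h=lambda p:(np.array(p)+.5)/6.6-.5+[370,150]
def onx(px,x): o,v=ray(cs,px); return o+v*(x-o[0])/v[0]
X=571.6
print("tip end",onx(h((197,358)),X).round(1),"tip top",onx(h((199,298)),X).round(1),"manifold bottom L/R",onx(h((184,288)),X+12).round(1),onx(h((234,294)),X+12).round(1))
# end-row well corners seen by scene camera at z=80: row nearest +x
print("predicted tip px in crop",((proj(cs,(571.6,205.8,106.7))-[370,150]+.5)*6.6).round())
for w in [(573.2,205.0,80),(519,207,80),(590.3,313,80),(587.5,186.6,80)]: print(w,((proj(cs,w)-[370,150]+.5)*6.6).round())
for r in range(192,207): print(r,s[r,395:404].tolist())
```

```text
tip end [571.6 209.1 107.3] tip top [571.6 206.4 139.7] manifold bottom L/R [583.6 197.  154.4] [583.6 217.9 151.3]
predicted tip px in crop [190. 360.]
(573.2, 205.0, 80) [181. 410.]
(519, 207, 80) [170. 331.]
(590.3, 313, 80) [439. 437.]
(587.5, 186.6, 80) [143. 432.]
192 [[36, 34, 34], [38, 35, 36], [42, 41, 41], [63, 62, 61], [71, 71, 71], [73, 74, 73], [74, 74, 74], [71, 70, 71], [71, 71, 72]]
193 [[16, 16, 14], [17, 16, 15], [38, 35, 35], [61, 61, 61], [71, 69, 68], [72, 70, 70], [70, 69, 70], [70, 70, 71], [68, 69, 68]]
194 [[7, 8, 6], [10, 8, 7], [17, 25, 25], [45, 54, 57], [60, 64, 68], [64, 65, 66], [62, 63, 62], [61, 60, 60], [58, 58, 58]]
195 [[44, 44, 46], [45, 44, 44], [35, 41, 45], [28, 61, 72], [33, 73, 86], [39, 76, 88], [45, 67, 74], [54, 60, 61], [56, 56, 54]]
196 [[129, 128, 132], [132, 130, 132], [110, 109, 114], [69, 93, 103], [26, 84, 101], [30, 89, 105], [94, 113, 118], [130, 133, 134], [140, 142, 138]]
197 [[132, 133, 137], [136, 135, 140], [127, 128, 132], [87, 107, 117], [34, 89, 105], [47, 94, 110], [142, 149, 151], [171, 171, 170], [174, 175, 173]]
198 [[
[... 693 characters left out ...]
9], [109, 125, 133], [137, 139, 143], [142, 144, 148], [137, 139, 143]]
203 [[109, 112, 116], [111, 113, 118], [109, 112, 117], [95, 104, 109], [74, 106, 117], [110, 124, 132], [127, 129, 135], [129, 130, 136], [128, 130, 136]]
204 [[111, 114, 119], [110, 112, 117], [109, 111, 116], [101, 106, 112], [99, 109, 115], [127, 132, 136], [135, 137, 142], [131, 133, 137], [128, 131, 136]]
205 [[115, 118, 122], [114, 117, 122], [114, 116, 121], [114, 117, 122], [120, 122, 127], [154, 154, 156], [160, 161, 162], [154, 155, 157], [152, 154, 156]]
206 [[115, 117, 122], [112, 114, 119], [110, 113, 118], [111, 114, 119], [115, 117, 123], [151, 153, 154], [153, 155, 157], [142, 143, 147], [140, 142, 146]]
```

Tip: y ≈ 208.5 and z ≈ 107, where kinematics predicts 207 and 106.7. Row centre: (546.2, 206). I'll correct dx −1.7 and dy +1.6, go down 14 mm, and check before the final approach.

Call:
nudge_tcp --pt "10 -0.9 0.8 4 0" --pt "10 -0.8 0.8 5 0" --pt "10 0 0 4 0" --pt "10 0 0 1 0" --pt "10 0 0 0 0" --pt "10 0 0 0 0" --pt "10 0 0 0 0"

```text
time_s: 20.5
tool_pos: [546.2, 204.9, 294.0]
eef_rot: [2.255, 2.187, 0.0]
ft_force: [0.8, -0.7, -2.0]
width: 29.3
grasp_force: 59.5
```

Run:
```python
from h import *
cs=env.calibration("scene")
o=[env.observe()['tool_pos']]
s=env.snapshot("scene")[:,:,::-1]; cv2.imwrite("pics/s4.png",s); o.append(env.observe()['tool_pos'])
f=11;x0,y0=380,180
A=cv2.resize(s[y0:y0+50,x0:x0+55],None,fx=f,fy=f,interpolation=cv2.INTER_CUBIC)
cv2.imwrite("pics/i.png",A); print(o)
t=o[1]
for w in [(573,205.1,80),(555,205.7,80),(537,206.3,80),(519,206.9,80),(t[0]+27,t[1]+2,t[2]-201.5)]: print(w,((proj(cs,w)-[x0,y0]+.5)*f).round())
```

```text
[array([546.23729313, 204.90966703, 293.98842217]), array([546.25397144, 204.90516948, 294.04942037])]
(573, 205.1, 80) [193. 353.]
(555, 205.7, 80) [186. 308.]
(537, 206.3, 80) [180. 264.]
(519, 206.9, 80) [174. 221.]
(np.float64(573.2539714439911), np.float64(206.90516948221557), np.float64(92.54942036687282)) [205. 316.]
```

View pics/i.png

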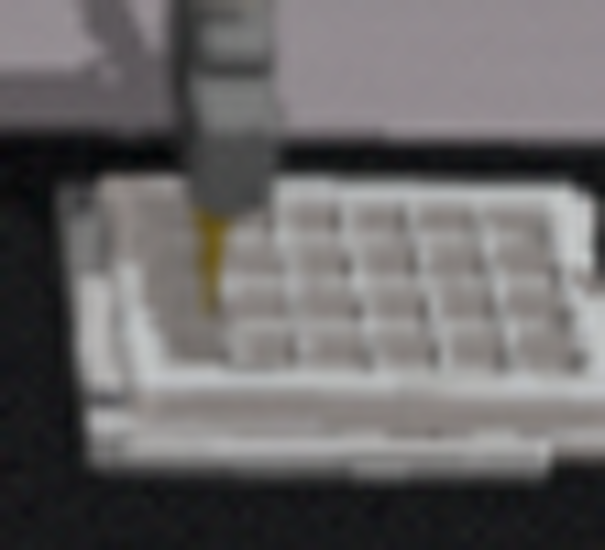

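The near tip ends at crop (208,312), about 13 mm above the rims. It is about 2 mm on the +y side of the near end well, whose centre is at about (192,350). I'll apply the last correction and descend.

Call:
nudge_tcp --pt "10 -1 0 0 0" --pt "10 -0.8 0 1 0" --pt "10 0 0 2 0" --pt "10 0 0 2 0" --pt "10 0 0 1.5 0" --pt "10 0 0 0 0" --pt "10 0 0 0 0" --pt "10 0 0 0 0" --pt "10 0 0 0 0"

```text
time_s: 21.3
tool_pos: [546.1, 203.1, 287.4]
eef_rot: [2.256, 2.187, 0.0]
ft_force: [-0.6, 0.2, -1.8]
width: 29.2
grasp_force: 59.5
```

Run:
```python
from h import *
cs=env.calibration("scene"); s=env.snapshot("scene")[:,:,::-1]; cv2.imwrite("pics/s5.png",s)
o=env.observe(); t=o['tool_pos']; print(t,o['ft_force'],o['joint_vel'].round(4))
f=11;x0,y0=380,180
cv2.imwrite("pics/j.png",cv2.resize(s[y0:y0+50,x0:x0+55],None,fx=f,fy=f,interpolation=cv2.INTER_CUBIC))
print(((proj(cs,(573,205.1,86))-[x0,y0]+.5)*f).round())
```

```text
[546.14776823 203.03980497 287.4517408 ] [ 1.54423679  0.53690899 -1.41824153] [ 0.0012 -0.0001 -0.0008 -0.0007  0.0004  0.0011]
[195. 335.]
```

View pics/j.png

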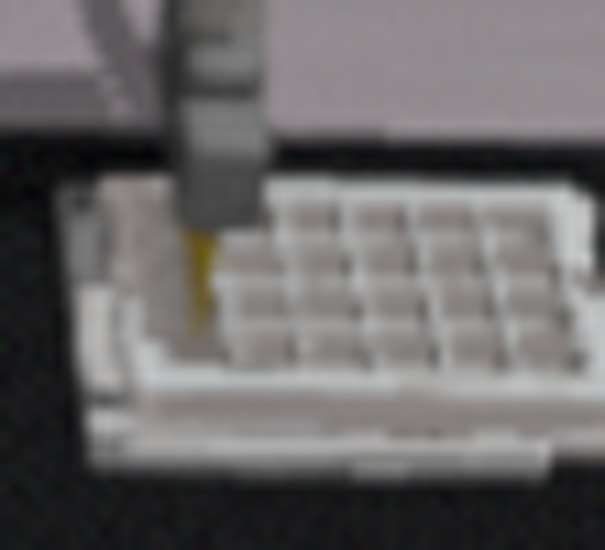

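The near tip ends at crop (199,332), against (195,335) for the ideal point 6 mm above its well, so it is about 1 mm off. The arm is still, so I'm handing in.

```bash
python3 -c "
from rig import env; print(env.job_done())"
```

```text
the job is handed in; nothing more can be done
None
```

The job is handed in (no verdict was returned): plate clamped home with the knob at its stop, pipette held about 6 mm above the far end row and about 1 mm off centre by my measurements; I viewed 12 pictures, over the limit of 10.

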